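# Lever poised over the drilling fixture

### The arm

A 6-joint arm with a two-finger parallel gripper is mounted at the origin on the work surface. World frame = base frame: x ahead of the robot, y to its left, z up, the work surface at z = 0. Lengths are in m, angles in rad, forces in N, time in s.
With the tool pointing down it reaches from about 0.25 to 0.725 m from the base axis. Payload 4 kg.
Tool frame: the origin (TCP) lies midway between the tips of the shut fingers; the grasp point (between the pads) lies 19 mm behind it; z points along the fingers, y is the line along which they close (so a half turn about z gives the same grasp; the last joint's range is limited). The gripper opens to 85 mm and grips with 20 to 120 N. Pads are 22 mm wide; open, the fingers measure 114 mm over their backs; the gripper's body (76 mm by 85 mm) begins 54 mm behind the grasp point. The pads swing forward as they close: fully open they stand 13 mm farther back than shut.
Start: joints at [1.285, 0.241, 0.005, 1.335, 0, 1.571], TCP at [0.141, 0.48, 0.231] pointing down, gripper open.
Joint ranges: [-2.72, 2.72], [-1.05, 1.87], [-1.09, 1.28], [-1.99, 2.15], [-1.42, 1.44], [-3.14, 3.14]. Speed limits (rad/s): [2.79, 2.79, 3.14, 3.14, 3.14, 3.14].

### API

Orientations are given as a unit quaternion [x, y, z, w].
In Python, from workcell import get_obs, camera, job_done, silhouettes gives the robot as it stands. The module is installed in compiled form; this text tells all that it offers.
- The arm moves only by the tool drive_tool, never from a script. Its argument "increments" is a list of rows, each a list of 3 entries, a list of its own where there are three numbers: the shift along the world's x, y, z in mm, then the turn, a rotation vector about the world's x, y, z in degrees, then the opening, from 0 (shut) to 1 (fully open). A call has 1 to 8 rows; each row shifts and turns the commanded pose from where the row before left it; what a row does not reach is not made up. A row lasts 1/12 s, in which the tool goes at most 41.7 mm and 7.16 degrees, less where a joint would pass 70% of its speed; a pose out of reach is approached as far as the arm can. A call is refused whole if a number of a shift passes 41.7 or a number of a turn 7.16, either way. A call with a gripper value outside its range is refused whole. The fingers move at their own pace and stop on an object; the grip force is fixed at half the most. Time passes only in rows, so rows that do not move let the fingers close. It gives the time, the measured TCP pose, the force, the opening and the grip force at its end, in the units of the state.
- get_obs(): the state, without advancing time (a new reading comes with each control period).
- camera(name): name is "scene" or "top"; returns a dict with "image" (420x560x3 uint8, red, green, blue), "K" (3x3 intrinsics, pixels), "view" (4x4, takes a point from world to camera coordinates). Camera axes: x right, y down, z forward; pixel columns grow to the right and rows downward; lengths in m; the calibration is good to about 2 mm. A picture is of the moment at which its call begins. There is no depth.
- job_done(): hands the job in; it is judged then, once.
Trained networks look in a picture, given as the dict that the camera call returned (one of the last four; its "shot" number tells which), for a name from the list of things; names that differ only in an ending like _2 or _b are one class to them, and where a whole thing is asked for, a point or a joint stands for the part that bears it (a point fixed in the world has none). Each returns a list of dicts, best first, with "conf" (0 to 1); they miss things now and then, are a little off and sometimes report something else, mostly with a low value. They report only what shows in the picture. A call takes as long as a camera call. They do not tell look-alikes from the thing itself.
- silhouettes(query, picture): "region" (420x560 bool, what is visible of it) and "bbox" ([left, top, right, bottom] in pixels, round what is visible of it).
The state is a dict: "clock": time; "joint_pos": joint angles; "joint_vel": joint speeds; "tau": joint torques, N m; "eef_pos": TCP position; "tool_rot": TCP orientation; "ft_force": force on the tool from outside, world axes, zero at the start; "ft_torque": the same for the moment, N m; "grip_width": finger opening in m; "grasp_force": force on a finger pad.
Only numpy, scipy, OpenCV 4.12 (cv2) and the standard library are available. Lean on these libraries where they do the work, as an engineer would, in place of code of your own. Each camera call takes 0.05 s, during which the arm holds its last target. There are 200 camera calls.

### The job

Set the drilling fixture up for the green cast lever: push the loose brass packing bar along the fixture plate until it sits hard against both dowel pins and the end stop screw. Then pick the lever up by its arm at the balance point and hold it level over the fixture, boss bore centred above the spigot and small eye above the drill hole, with its underside about 40 mm above the spigot's tip, ready for a workmate to guide it down. Finish while still holding it there, with the bar still home and the other things on the bench left alone.

Things in the scene. Friction and masses are not known exactly. Their poses are not given: they have to be found in the camera images.
- lever: The work: green cast-iron lever lying flat on the bench, 0.56 to 0.84 kg. Boss at one end: 50 mm diameter, 36 tall, upright bore 25. Eye at the other: 28 mm diameter, 28 tall. Between them a straight arm 12 mm wide, from 4 to 26 mm above the underside. Boss and eye undersides are level. Origin: boss axis, at the underside; x along the arm to the eye, z up.
- balance (a point): The lever's balance point (centre of mass): on the arm's centre line, 62 mm from the boss axis towards the eye, 16 mm above the underside.
- lever_eye (a point): Centre of the lever's small eye at its underside, 190 mm from the boss axis.
- fixture: Drilling fixture, fixed to the bench: dark steel plate 16 mm thick with a bright round seat, 46 mm diameter, its top 36 mm above the bench, and on it a tapered spigot, 23 mm diameter. Origin: spigot axis, at bench level; x along the plate to the drill hole, 190 mm away, y across it, z up. The plate spans x -50 to 225 mm, y -80 to 80 mm.
- spigot_top (a point): Tip of the fixture's spigot, on its axis, 58 mm above the bench.
- drill_hole (a point): Black drill clearance hole of the fixture, at the plate's top face (16 mm above the bench), where the lever's small eye belongs.
- pin_a (a point): Steel dowel pin on the plate, 10 mm diameter, 14 mm tall, at x 165, y 22 mm of the fixture; point on its axis at the plate's top. The bar goes on its spigot side.
- pin_b (a point): The other dowel pin, alike, at x 165, y -22 mm of the fixture.
- end_stop (a point): Tip of the end stop screw, at x 150, y 50 mm of the fixture, 9 mm above the plate. The screw, 10 mm diameter, points to -y out of a small blue block (y 60 to 76 mm, 16 mm tall). The bar is home with its long side on both pins and its end on this tip: centre at x 150, y 0 of the fixture.
- bar: Loose brass packing bar on the fixture plate between spigot and pins, 100 mm long, 20 wide, 24 tall, about 0.4 kg. It starts 28 to 45 mm short of home in the fixture's x, 10 to 24 mm short in y, skewed up to 0.25 rad; oiled: about 2 N slides it. Origin: centre of its underside; y along its length, x across it (parallel to the fixture's axes when home).
- wrench: Bystander: steel open-ended wrench lying towards the back of the bench.
- hammer: Bystander: hammer lying towards the back of the bench.
- screwdriver: Bystander: screwdriver with yellow handle, lying in the middle between lever and fixture.
- nut: Bystander: steel hexagon nut, 30 mm, in the middle of the bench.
- washer: Bystander: steel slotted washer, 46 mm, in the middle of the bench.
- spray_can: Bystander: upright blue spray can, 190 mm tall, at the back left.
- grease_tin: Bystander: tin with red cap, 80 mm tall, at the back right.
- flange_rings: Bystander: stack of steel rings, 100 mm across, 36 mm tall, to the left.
There are look-alikes about, which are no part of the job. Several things have the shape of the bar; the one meant has the colours described above.

How it is judged:
By the outcome, as a careful person would: the job done as asked, in the order asked, and still so for the second after the job is handed in, while the arm keeps its last pose, push and grip.
It also fails if it takes over 72 s, if anything falls off the work surface, if the arm or the gripper's body presses on something with over 40 N, if the wrist force passes 120 N, or if a joint passes its speed limit or range.

## Working session

There is one attempt and no reset: what is moved stays moved. The work goes in short steps, Python scripts to look and compute and a tool call to move; the robot and the scene stay as the last step left them, time stands still between calls to the robot, and variables do not carry over. Pictures are saved under pics/ and viewed, at most 10 in all, crops included, and the job is handed in when it is done.

Besides the shell and the picture viewer there is one more tool, called after "Call:" by a JSON object that holds its "name" and its "arguments", one argument or row to a line. drive_tool: Moves the arm, as the interface text tells. Its arguments: {"type":"object","properties":{"increments":{"type":"array"}},"required":["increments"]}

```bash
mkdir -p pics; cat > h.py <<'E'
import numpy as np, cv2
from workcell import *
def ray(c,u,v,z):
    R=c["view"][:3,:3];t=c["view"][:3,3];o=-R.T@t
    d=R.T@np.linalg.inv(c["K"])@np.array([u,v,1.]);return o+d*(z-o[2])/d[2]
def proj(c,p):
    q=c["K"]@(c["view"][:3,:3]@np.asarray(p,float)+c["view"][:3,3]);return q[:2]/q[2]
E
python3 - <<'E'
from h import *
o=get_obs();print({k:np.round(v,3) for k,v in o.items()})
for n in("top","scene"):
    c=camera(n);cv2.imwrite(f"pics/{n}0.png",c["image"][:,:,::-1])
    print(n,c["K"].tolist(),np.round(c["view"],3).tolist())
    for q in["lever","fixture","bar"]:
        for s in silhouettes(q,c):
            ys,xs=np.nonzero(s["region"]);print(q,round(s["conf"],2),s["bbox"],len(xs),c["image"][s["region"]].mean(0).round())
E
```

```text
{'clock': np.float64(0.0), 'joint_pos': array([1.285, 0.241, 0.004, 1.335, 0.   , 1.571]), 'joint_vel': array([-0.   ,  0.   ,  0.001, -0.   ,  0.   ,  0.001]), 'tau': array([-1.0000e-03, -3.7232e+01,  2.5241e+01,  1.7000e-02, -0.0000e+00,
        0.0000e+00]), 'eef_pos': array([0.141, 0.479, 0.23 ]), 'tool_rot': array([ 0.142,  0.99 , -0.001, -0.   ]), 'ft_force': array([ 0.346, -0.063, -0.466]), 'ft_torque': array([0.008, 0.068, 0.004]), 'grasp_force': np.float64(0.0), 'grip_width': np.float64(0.085)}
top [[382.6728296993427, 0.0, 280.5721837066991], [0.0, 382.6728296993427, 210.6408048110291], [0.0, 0.0, 1.0]] [[0.006, -1.0, -0.026, 0.013], [-0.997, -0.004, -0.079, 0.497], [0.079, 0.026, -0.997, 0.978], [0.0, 0.0, 0.0, 1.0]]
lever 0.59 [336.5, 153.2, 376.9, 237.3] 783 [126. 140. 122.]
fixture 0.71 [184.7, 146.8, 277.3, 264.8] 5744 [114. 110. 109.]
bar 0.76 [155.0, 287.9, 176.0, 329.8] 344 [129. 124. 115.]
bar 0.72 [224.6, 190.6, 260.5, 206.6] 357 [233. 203. 126.]
bar 0.72 [128.6, 187.7, 166.8, 215.2] 341 [232. 228. 219.]
bar 0.6 [309.8, 261.5, 345.3, 291.7] 321 [240. 242. 236.]
bar 0.55 [146.7, 109.9, 180.1, 140.1] 267 [47. 38. 36.]
scene [[465.04193509106267, 0.0, 280.8913375203356], [0.0, 465.04193509106267, 213.0752420983265], [0.0, 0.0, 1.0]] [[0.394, 0.919, 0.023, -0.19], [0.598, -0.237, -0.765, -0.268], [-0.698, 0.315, -0.643, 1.595], [0.0, 0.0, 0.0, 1.0]]
lever 0.77 [195.6, 215.6, 254.5, 280.0] 899 [ 90. 112.  90.]
fixture 0.82 [305.1, 178.7, 374.1, 249.4] 3483 [107. 104. 100.]
bar 0.98 [310.6, 207.7, 351.1, 222.6] 440 [178. 147.  79.]
bar 0.77 [421.4, 237.1, 464.4, 255.4] 478 [28. 25. 25.]
bar 0.74 [384.9, 188.5, 421.2, 203.3] 365 [186. 180. 166.]
bar 0.68 [212.3, 185.4, 235.9, 206.4] 303 [190. 185. 172.]
bar 0.44 [335.4, 138.8, 341.5, 160.7] 148 [135. 128. 112.]
bar 0.38 [194.8, 215.7, 255.5, 279.6] 846 [ 89. 114.  91.]
```

```bash
python3 - <<'E'
import cv2
a=cv2.imread("pics/top0.png");cv2.imwrite("pics/t1.png",cv2.resize(a[90:330,110:430],(800,600),interpolation=cv2.INTER_CUBIC))
a=cv2.imread("pics/scene0.png");cv2.imwrite("pics/s1.png",cv2.resize(a[120:300,180:420],(800,600),interpolation=cv2.INTER_CUBIC))
E
```

```text
(no output)
```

View pics/t1.png

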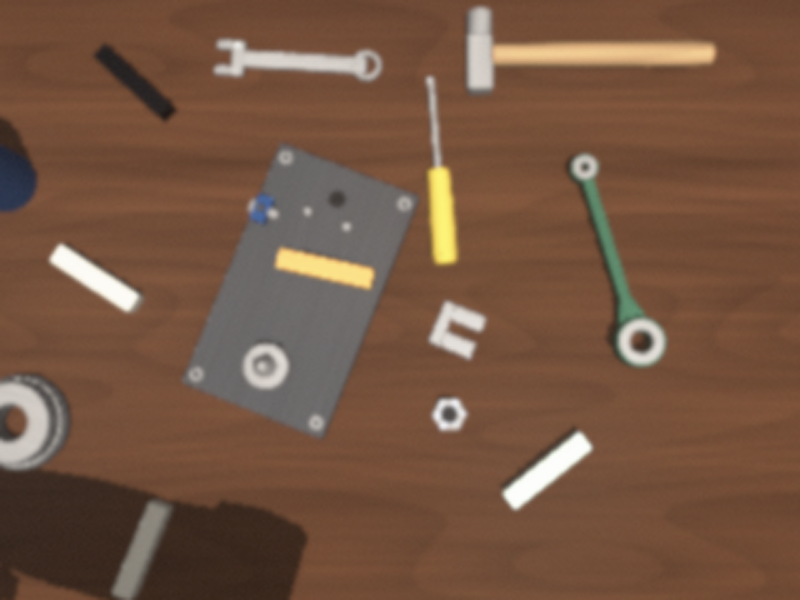

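View pics/s1.png

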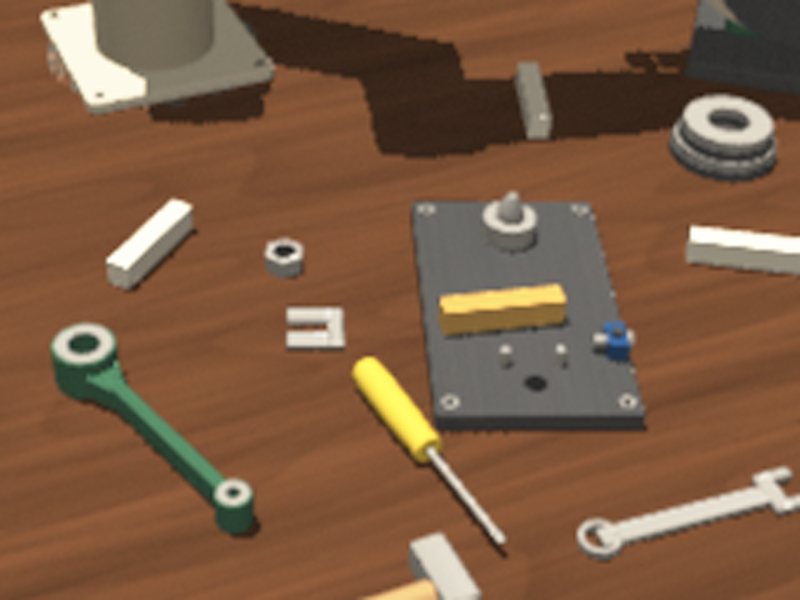

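The top view (800x600 crop) shows the fixture with seat at (266,366), hole (337,199), pins (307,211) and (347,227), and blue block (262,208). The lever has its boss at (640,342) and eye at (585,167).

There are five bar-shaped things in the crop:
- **Brass/yellow:** (325,268), on the plate.
- **White:** (95,277) and (547,470).
- **Black:** (135,82).
- **Grey:** (142,550).

Only the brass one lies on the plate between spigot and pins, so that is the bar. The scene view crop confirms it at (503,308).

```bash
cat >> h.py <<'E'
from scipy.optimize import least_squares
def blob(c,box,test):
    "largest blob passing test(hsv) in box (8x upsampled): hull centroid + minAreaRect, in pixels"
    x0,y0,x1,y1=box;S=8
    a=cv2.resize(c["image"][y0:y1,x0:x1],None,fx=S,fy=S,interpolation=cv2.INTER_CUBIC)
    m=test(cv2.cvtColor(a,cv2.COLOR_RGB2HSV).astype(int)).astype(np.uint8)
    k=max(cv2.findContours(m,cv2.RETR_EXTERNAL,cv2.CHAIN_APPROX_NONE)[0],key=cv2.contourArea)
    hull=cv2.convexHull(k);M=cv2.moments(hull);f=lambda p:(np.asarray(p)+.5)/S-.5+np.array([x0,y0])
    return f([M["m10"]/M["m00"],M["m01"]/M["m00"]]),f(cv2.boxPoints(cv2.minAreaRect(hull))),M["m00"]/S/S
bright=lambda h:(h[...,2]>150)&(h[...,1]<60)
dark=lambda h:h[...,2]<70
brass=lambda h:(h[...,1]>80)&(h[...,2]>200)&(h[...,0]<35)
def rot(a):return np.array([[np.cos(a),-np.sin(a)],[np.sin(a),np.cos(a)]])
E
cat > m.py <<'E'
from h import *
def cr(u,v,r):return (int(110+u/2.5-r),int(90+v/2.5-r),int(110+u/2.5+r),int(90+v/2.5+r))
def cs(u,v,r):return (int(180+u*.3-r),int(120+v*.3-r),int(180+u*.3+r),int(120+v*.3+r))
T=camera("top");S=camera("scene")
def go(n,c,b,t,z):
    p,r,A=blob(c,b,t);w=ray(c,*p,z);print(n,p.round(2),round(A,1),(w*1000).round(1));return p,r
for n,u,v,r,t,z in[("seat",266,366,13,bright,.036),("hole",337,199,6,dark,.016),("pinA",307,211,4,bright,.03),("pinB",347,227,4,bright,.03),("boss",640,342,14,bright,.036),("eye",585,167,8,bright,.028),
  ("c1",286,157,5,bright,.016),("c2",405,203,5,bright,.016),("c3",196,374,5,bright,.016),("c4",316,423,5,bright,.016)]:
    go("T "+n,T,cr(u,v,r),t,z)
for n,u,v,r,t,z in[("hole",536,383,7,dark,.016),("boss",84,344,12,bright,.036),("eye",233,492,7,bright,.028),("c1",628,401,4,bright,.016),("c2",449,401,4,bright,.016),("c3",580,210,4,bright,.016),("c4",426,209,4,bright,.016)]:
    try:go("S "+n,S,cs(u,v,r),t,z)
    except ValueError:print(n,"none")
p,r=go("bar",T,cr(325,268,24),brass,.04);q=np.array([ray(T,*k,.04) for k in r]);print((q*1000).round(1))
E
python3 m.py
```

```text
T seat [215.79 236.15] 259.0 [429.7 180.4  36. ]
T hole [244.39 169.16] 9.6 [607.3 111.7  16. ]
T pinA [232.56 174.07] 6.7 [591.7 140.7  30. ]
T pinB [248.14 180.22] 7.8 [575.5  99.8  30. ]
T boss [366.22 226.28] 270.0 [ 456.9 -203.4   36. ]
T eye [343.65 156.48] 73.9 [ 638.7 -148.6   28. ]
T c1 [223.77 152.69] 16.8 [651.6 167.3  16. ]
T c2 [271.26 170.93] 19.5 [602.6  40.4  16. ]
T c3 [188.01 239.34] 19.0 [421.2 257.3  16. ]
T c4 [235.98 258.62] 23.8 [371.9 130.4  16. ]
S hole [340.3  234.58] 20.4 [605.9 113.6  16. ]
S boss [204.54 222.67] 174.2 [ 455.1 -201.4   36. ]
S eye [249.34 267.34] 68.9 [ 637.2 -146.7   28. ]
S c1 [367.93 239.91] 16.2 [649.8 169.6  16. ]
S c2 [314.71 240.16] 18.1 [600.1  42.9  16. ]
S c3 [354.78 182.55] 2.9 [422.1 263.2  16. ]
S c4 [308.67 182.22] 3.9 [370.8 136.8  16. ]
bar [239.48 196.86] 314.1 [530.7 120.4  40. ]
[[531.4 172.2  40. ]
 [552.2 167.9  40. ]
 [530.2  69.   40. ]
 [509.5  73.4  40. ]]
```

Call:
{"name": "drive_tool", "arguments": {
  "increments": [
    [[30,-28,0],[0,0,-5],0.5],
    [[30,-28,0],[0,0,0],0.5],
    [[30,-28,0],[0,0,0],0.5],
    [[30,-28,0],[0,0,0],0.5],
    [[30,-28,0],[0,0,0],0.5],
    [[30,-28,0],[0,0,0],0.5],
    [[30,-28,0],[0,0,0],0.5],
    [[30,-28,0],[0,0,0],0.5]
  ]
}}

```text
clock: 1.17
eef_pos: [0.3821, 0.2542, 0.2316]
tool_rot: [0.185, 0.983, 0.0, 0.0]
ft_force: [0.8, 0.4, 0.4]
grip_width: 0.0427
grasp_force: 0.0
```

Call:
{"name": "drive_tool", "arguments": {
  "increments": [
    [[30,-28,0],[0,0,0],0.5],
    [[30,-28,0],[0,0,0],0.5],
    [[30,-28,0],[0,0,0],0.5],
    [[28,-26,0],[0,0,0],0.5],
    [[0,0,-40],[0,0,0],0.5],
    [[0,0,-40],[0,0,0],0.5],
    [[0,0,-40],[0,0,0],0.5],
    [[0,0,0],[0,0,0],0.5]
  ]
}}

```text
clock: 1.83
eef_pos: [0.4928, 0.1434, 0.1036]
tool_rot: [0.186, 0.983, -0.004, -0.007]
ft_force: [-1.2, -0.9, -0.7]
grip_width: 0.0428
grasp_force: 0.0
```

Call:
{"name": "drive_tool", "arguments": {
  "increments": [
    [[0,0,0],[0,0,0],0.5],
    [[0,0,0],[0,0,0],0.5],
    [[0,0,-20],[0,0,0],0.5],
    [[0,0,-20],[0,0,0],0.5],
    [[0,0,-20],[0,0,0],0.5],
    [[0,0,0],[0,0,0],0.5],
    [[0,0,0],[0,0,0],0.5],
    [[0,0,0],[0,0,0],0.5]
  ]
}}

```text
clock: 2.5
eef_pos: [0.5012, 0.1466, 0.0541]
tool_rot: [0.185, 0.983, 0.001, 0.002]
ft_force: [1.3, 0.1, -0.3]
grip_width: 0.0428
grasp_force: 0.0
```

Call:
{"name": "drive_tool", "arguments": {
  "increments": [
    [[0,0,-16],[0,0,0],0.5],
    [[0,0,-15],[0,0,0],0.5],
    [[0,0,0],[0,0,0],0.5],
    [[0,0,0],[0,0,0],0.5],
    [[0,0,0],[0,0,0],0.5]
  ]
}}

```text
clock: 2.92
eef_pos: [0.5003, 0.1462, 0.0221]
tool_rot: [0.185, 0.983, 0.001, 0.001]
ft_force: [0.2, -0.4, 0.5]
grip_width: 0.0426
grasp_force: 0.0
```

```bash
python3 - <<'E'
from h import *
o=get_obs();print(o["eef_pos"].round(4),o["tool_rot"].round(3),o["ft_force"].round(1))
c=camera("scene");a=c["image"][150:270,260:420,::-1];cv2.imwrite("pics/s2.png",cv2.resize(a,(800,600),interpolation=cv2.INTER_CUBIC))
E
```

```text
[0.5003 0.1462 0.0221] [0.185 0.983 0.001 0.001] [ 0.2 -0.4  0.5]
```

View pics/s2.png

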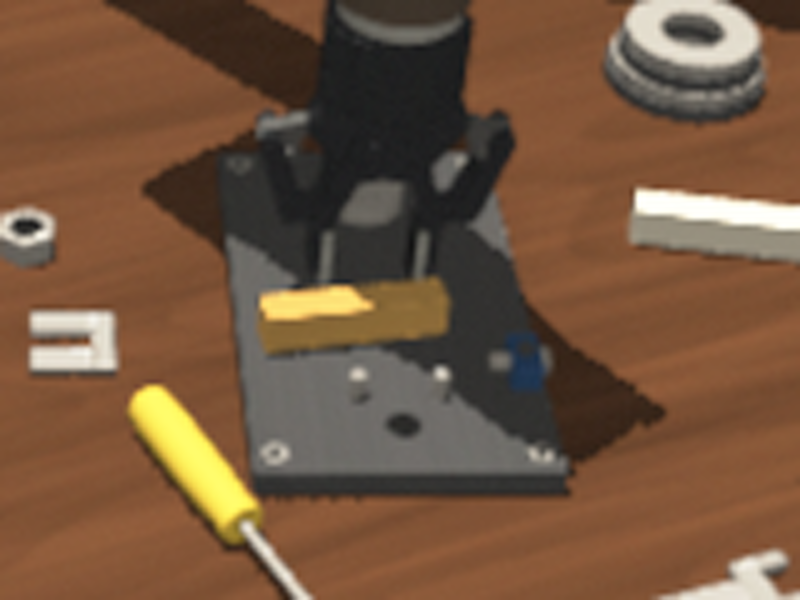

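The picture shows the fingers at (325,255) and (420,255) standing just behind the brass bar (355,310), clear of everything else. Now I push along the fixture's +x.

Call:
{"name": "drive_tool", "arguments": {
  "increments": [
    [[5.6,-2.2,0],[0,0,0],0.5],
    [[5.6,-2.2,0],[0,0,0],0.5],
    [[5.6,-2.2,0],[0,0,0],0.5],
    [[5.6,-2.2,0],[0,0,0],0.5],
    [[5.6,-2.2,0],[0,0,0],0.5],
    [[5.6,-2.2,0],[0,0,0],0.5],
    [[5.6,-2.2,0],[0,0,0],0.5],
    [[0,0,0],[0,0,0],0.5]
  ]
}}

```text
clock: 3.63
eef_pos: [0.5399, 0.1297, 0.0203]
tool_rot: [0.186, 0.983, 0.0, 0.001]
ft_force: [-0.0, -0.9, 0.1]
grip_width: 0.0429
grasp_force: 0.0
```

Call:
{"name": "drive_tool", "arguments": {
  "increments": [
    [[1.9,-0.7,0],[0,0,0],0.5],
    [[1.9,-0.7,0],[0,0,0],0.5],
    [[0,0,0],[0,0,0],0.5],
    [[0,0,0],[0,0,0],0.5]
  ]
}}

```text
clock: 3.97
eef_pos: [0.5421, 0.1289, 0.0203]
tool_rot: [0.185, 0.983, -0.0, 0.0]
ft_force: [-1.0, 0.1, -0.6]
grip_width: 0.0425
grasp_force: 0.0
```

Call:
{"name": "drive_tool", "arguments": {
  "increments": [
    [[1.9,-0.7,0],[0,0,0],0.5],
    [[0,0,0],[0,0,0],0.5],
    [[0.9,-0.4,0],[0,0,0],0.5],
    [[0,0,0],[0,0,0],0.5]
  ]
}}

```text
clock: 4.3
eef_pos: [0.5447, 0.1279, 0.0203]
tool_rot: [0.185, 0.983, 0.0, -0.0]
ft_force: [-1.7, -0.3, 0.4]
grip_width: 0.043
grasp_force: 0.5
```

Call:
{"name": "drive_tool", "arguments": {
  "increments": [
    [[0.9,-0.4,0],[0,0,0],0.5],
    [[0,0,0],[0,0,0],0.5],
    [[0,0,0],[0,0,0],0.5]
  ]
}}

```text
clock: 4.55
eef_pos: [0.5457, 0.1274, 0.0203]
tool_rot: [0.185, 0.983, -0.0, 0.0]
ft_force: [-0.8, 0.5, -1.1]
grip_width: 0.0428
grasp_force: 0.4
```

Call:
{"name": "drive_tool", "arguments": {
  "increments": [
    [[0.9,-0.4,0],[0,0,0],0.5],
    [[0,0,0],[0,0,0],0.5],
    [[0.9,-0.4,0],[0,0,0],0.5],
    [[0,0,0],[0,0,0],0.5]
  ]
}}

```text
clock: 4.88
eef_pos: [0.5476, 0.1265, 0.0203]
tool_rot: [0.186, 0.983, -0.0, 0.0]
ft_force: [-1.6, 0.9, -0.1]
grip_width: 0.0426
grasp_force: 0.4
```

Call:
{"name": "drive_tool", "arguments": {
  "increments": [
    [[0.9,-0.4,0],[0,0,0],0.5],
    [[0,0,0],[0,0,0],0.5],
    [[0,0,0],[0,0,0],0.5]
  ]
}}

```text
clock: 5.13
eef_pos: [0.5479, 0.1264, 0.0203]
tool_rot: [0.185, 0.983, 0.0, -0.001]
ft_force: [-3.5, 1.4, 2.0]
grip_width: 0.0428
grasp_force: 1.8
```

Call:
{"name": "drive_tool", "arguments": {
  "increments": [
    [[0.9,-0.4,0],[0,0,0],0.5],
    [[0,0,0],[0,0,0],0.5],
    [[0,0,0],[0,0,0],0.5]
  ]
}}

```text
clock: 5.38
eef_pos: [0.5478, 0.1264, 0.0202]
tool_rot: [0.185, 0.983, 0.0, -0.001]
ft_force: [-4.5, 2.4, 3.9]
grip_width: 0.0429
grasp_force: 3.1
```

Call:
{"name": "drive_tool", "arguments": {
  "increments": [
    [[0.9,-0.4,0],[0,0,0],0.5],
    [[0,0,0],[0,0,0],0.5],
    [[0,0,0],[0,0,0],0.5]
  ]
}}

```text
clock: 5.63
eef_pos: [0.5478, 0.1263, 0.0201]
tool_rot: [0.185, 0.983, 0.0, -0.002]
ft_force: [-7.3, 3.5, 4.5]
grip_width: 0.0427
grasp_force: 4.1
```

Call:
{"name": "drive_tool", "arguments": {
  "increments": [
    [[-11,4.4,0],[0,0,0],0.5],
    [[0,0,0],[0,0,0],0.5],
    [[0,0,30],[0,0,0],0.5],
    [[0,0,35],[0,0,0],0],
    [[-1,-31,0],[0,0,0],0],
    [[-1,-31,0],[0,0,0],0],
    [[-1,-30,0],[0,0,0],0],
    [[0,0,0],[0,0,0],0]
  ]
}}

```text
clock: 6.3
eef_pos: [0.5371, 0.0328, 0.0859]
tool_rot: [0.188, 0.982, -0.001, 0.001]
ft_force: [-0.3, -0.1, 0.1]
grip_width: 0.0001
grasp_force: 0.0
```

Call:
{"name": "drive_tool", "arguments": {
  "increments": [
    [[0,0,0],[0,0,0],0],
    [[0,0,0],[0,0,0],0],
    [[0,0,0],[0,0,0],0]
  ]
}}

```text
clock: 6.55
eef_pos: [0.5367, 0.0384, 0.0853]
tool_rot: [0.185, 0.983, 0.0, 0.0]
ft_force: [-0.4, -0.2, -1.5]
grip_width: 0.0002
grasp_force: 0.0
```

```bash
python3 - <<'E'
from h import *
o=get_obs();print(o["eef_pos"].round(4),o["ft_force"].round(1),o["grip_width"])
c=camera("scene");a=c["image"][150:270,260:420,::-1];cv2.imwrite("pics/s3.png",cv2.resize(a,(800,600),interpolation=cv2.INTER_CUBIC))
O=np.array([429,181.4]);R=rot(-.371)
s=max(silhouettes("bar",c),key=lambda s:s["region"][190:230,300:370].sum());print(s["bbox"])
for n,p in dict(home=(150,0),off=(150,-19)).items():
    pts=[proj(c,np.r_[(O+R@(np.array(p)+d))/1000,z]) for d in[(-10,-50),(10,-50),(10,50),(-10,50)] for z in(.016,.04)]
    print(n,np.min(pts,0).round(1),np.max(pts,0).round(1))
E
```

```text
[0.5367 0.0384 0.0853] [-0.4 -0.2 -1.5] 0.0002265965278355241
[311.6, 216.1, 350.9, 229.5]
home [318.7 215. ] [358.6 227.1]
off [311.6 215. ] [351.3 227.1]
```

View pics/s3.png

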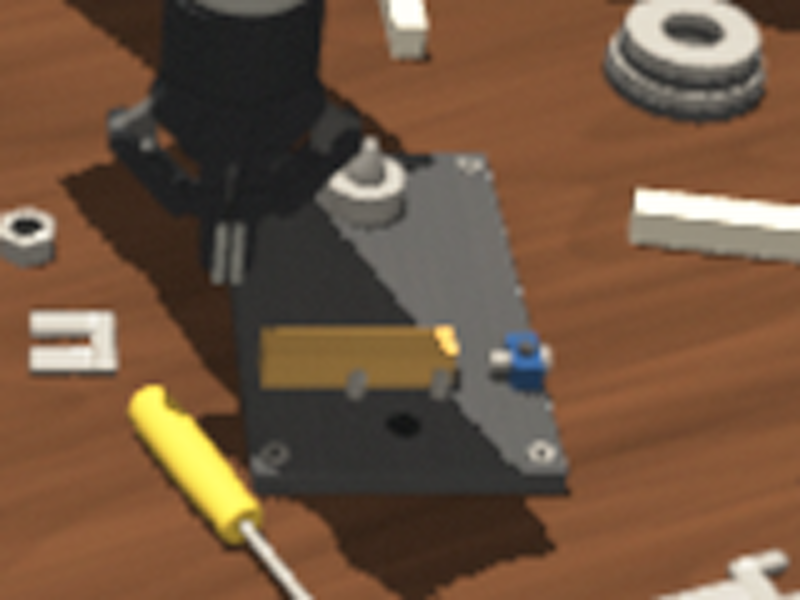

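The bar lies flat against both pins at (355,380) and (440,380), about 19 mm short of the screw tip. The shut gripper stands off its free end at (230,270). Lower, then push along the fixture's +y.

Call:
{"name": "drive_tool", "arguments": {
  "increments": [
    [[-1.4,0.5,-30],[0,0,0],0],
    [[0,0,-20],[0,0,0],0],
    [[0,0,-12],[0,0,0],0],
    [[0,0,0],[0,0,0],0],
    [[2,5,0],[0,0,0],0],
    [[2,5,0],[0,0,0],0],
    [[0,0,0],[0,0,0],0],
    [[0,0,0],[0,0,0],0]
  ]
}}

```text
clock: 7.32
eef_pos: [0.5401, 0.0491, 0.0245]
tool_rot: [0.185, 0.983, 0.0, 0.001]
ft_force: [0.5, -0.2, -0.3]
grip_width: -0.0002
grasp_force: 0.0
```

Call:
{"name": "drive_tool", "arguments": {
  "increments": [
    [[1.1,2.8,0],[0,0,0],0],
    [[1.1,2.8,0],[0,0,0],0],
    [[1.1,2.8,0],[0,0,0],0],
    [[1.1,2.8,0],[0,0,0],0],
    [[1.1,2.8,0],[0,0,0],0],
    [[0,0,0],[0,0,0],0],
    [[0,0,0],[0,0,0],0]
  ]
}}

```text
clock: 7.9
eef_pos: [0.5444, 0.0628, 0.0233]
tool_rot: [0.185, 0.983, 0.0, 0.0]
ft_force: [-0.4, -0.1, -0.1]
grip_width: 0.0
grasp_force: 0.0
```

Call:
{"name": "drive_tool", "arguments": {
  "increments": [
    [[0.7,1.9,0],[0,0,0],0],
    [[0,0,0],[0,0,0],0],
    [[0.4,0.9,0],[0,0,0],0],
    [[0,0,0],[0,0,0],0]
  ]
}}

```text
clock: 8.23
eef_pos: [0.5453, 0.0651, 0.0232]
tool_rot: [0.185, 0.983, -0.0, -0.0]
ft_force: [-0.3, -0.7, -0.2]
grip_width: 0.0003
grasp_force: 0.4
```

Call:
{"name": "drive_tool", "arguments": {
  "increments": [
    [[0.4,0.9,0],[0,0,0],0],
    [[0,0,0],[0,0,0],0],
    [[0.4,0.9,0],[0,0,0],0],
    [[0,0,0],[0,0,0],0]
  ]
}}

```text
clock: 8.57
eef_pos: [0.5459, 0.0666, 0.0232]
tool_rot: [0.186, 0.983, -0.001, -0.0]
ft_force: [-1.5, -2.8, 0.5]
grip_width: 0.0002
grasp_force: 1.3
```

Call:
{"name": "drive_tool", "arguments": {
  "increments": [
    [[0.4,0.9,0],[0,0,0],0],
    [[0,0,0],[0,0,0],0],
    [[0.4,0.9,0],[0,0,0],0],
    [[0,0,0],[0,0,0],0]
  ]
}}

```text
clock: 8.9
eef_pos: [0.5459, 0.0667, 0.0232]
tool_rot: [0.186, 0.983, -0.002, -0.001]
ft_force: [-2.8, -7.6, 3.0]
grip_width: -0.0
grasp_force: 3.9
```

Call:
{"name": "drive_tool", "arguments": {
  "increments": [
    [[-4,-10,0],[0,0,0],0],
    [[0,0,0],[0,0,0],0],
    [[0,0,35],[0,0,0],0],
    [[0,0,40],[0,0,0],0.6],
    [[-4,-35,10],[0,0,6],0.6],
    [[-4,-35,0],[0,0,7],0.6],
    [[-4,-35,0],[0,0,7],0.6],
    [[-4,-35,0],[0,0,6],0.6]
  ]
}}

```text
clock: 9.57
eef_pos: [0.5279, -0.0802, 0.1093]
tool_rot: [-0.041, 0.999, 0.0, 0.002]
ft_force: [0.6, -0.5, 0.1]
grip_width: 0.051
grasp_force: 0.0
```

Call:
{"name": "drive_tool", "arguments": {
  "increments": [
    [[-4,-35,0],[0,0,6],0.6],
    [[-4,-35,0],[0,0,6],0.6],
    [[-2,-30,0],[0,0,0],0.6],
    [[0,0,0],[0,0,0],0.6],
    [[0,0,0],[0,0,0],0.6],
    [[0,0,0],[0,0,0],0.6]
  ]
}}

```text
clock: 10.07
eef_pos: [0.5173, -0.1792, 0.1083]
tool_rot: [-0.142, 0.99, 0.001, 0.0]
ft_force: [-0.3, 0.2, 0.3]
grip_width: 0.0515
grasp_force: 0.0
```

```bash
cat >k.py <<'E'
from h import *
def pose():
    o=get_obs();from scipy.spatial.transform import Rotation as Q
    y=Q.from_quat(o["tool_rot"]).as_matrix()
    print((o["eef_pos"]*1000).round(1),"ydir deg",np.degrees(np.arctan2(y[1,1],y[0,1])).round(2),"z",y[:,2].round(4),"F",o["ft_force"].round(1),"T",o["ft_torque"].round(2),o["grip_width"].round(4),o["grasp_force"].round(1))
def bar(c):
    O=np.array([429.7,180.4]);R=rot(-.371)
    p,r,A=blob(c,(220,165,285,205),brass);q=np.array([ray(c,*k,.04)[:2]*1000-O for k in r])@R
    print("bar area",round(A,1),"centre",((ray(c,*p,.04)[:2]*1000-O)@R).round(1),"corners",q.round(1).tolist())
E
python3 - <<'E'
from k import *
pose();c=camera("top");bar(c)
cv2.imwrite("pics/t4.png",cv2.resize(c["image"][140:270,180:400,::-1],(800,473),interpolation=cv2.INTER_CUBIC))
E
```

```text
Traceback (most recent call last):
  File "k.py", line 5, in pose
    print((o["eef_pos"]*1000).round(1),"ydir deg",np.degrees(np.arctan2(y[1,1],y[0,1])).round(2),"z",y[:,2].round(4),"F",o["ft_force"].round(1),"T",o["ft_torque"].round(2),o["grip_width"].round(4),o["grasp_force"].round(1))
                                                                                                                                                                            ^^^^^^^^^^^^^^^^^^^^^
AttributeError: 'float' object has no attribute 'round'
```

```bash
sed -i 's/o\["grip_width"\].round(4),o\["grasp_force"\].round(1)/round(float(o["grip_width"]),4),round(float(o["grasp_force"]),1)/' k.py
python3 - <<'E'
from k import *
pose();c=camera("top")
cv2.imwrite("pics/t4.png",cv2.resize(c["image"][140:270,180:400,::-1],(800,473),interpolation=cv2.INTER_CUBIC));bar(c)
E
```

```text
[ 517.3 -179.2  108.3] ydir deg 106.27 z [ 5.0e-04  1.1e-03 -1.0e+00] F [-0.3  0.2  0.3] T [ 0.07 -0.01  0.  ] 0.0515 0.0
bar area 275.2 centre [150.5  -0.3] corners [[141.1, 50.6], [160.5, 50.8], [160.1, -49.3], [140.9, -49.5]]
```

View pics/t4.png

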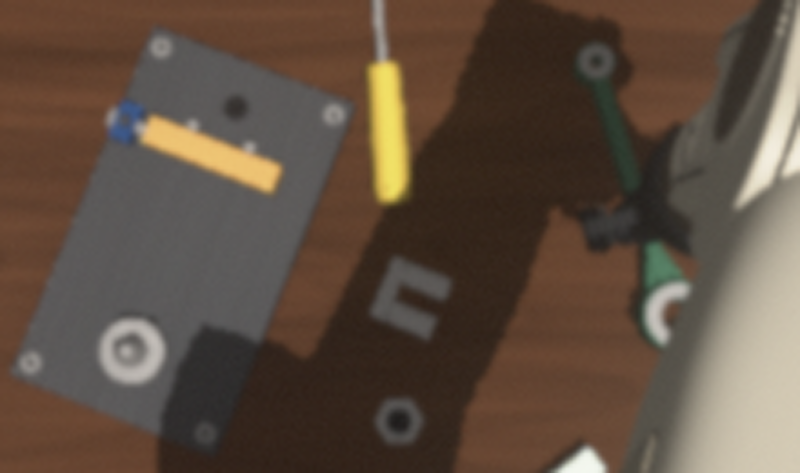

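The bar is home: measured at (150.5, -0.3) mm and aligned, touching both pins (190,125) and (250,148) and the screw by the blue block. The gripper is over the lever arm at (630,220). Now down and grip.

Call:
{"name": "drive_tool", "arguments": {
  "increments": [
    [[-1.9,-5.3,-30],[0,0,0.4],0.6],
    [[0,0,-30],[0,0,0],0.6],
    [[0,0,-20],[0,0,0],0.6],
    [[0,0,-10],[0,0,0],0.6],
    [[0,0,0],[0,0,0],0.6],
    [[0,0,0],[0,0,0],0.6],
    [[0,0,0],[0,0,0],0.6]
  ]
}}

```text
clock: 10.7
eef_pos: [0.5168, -0.1848, 0.0197]
tool_rot: [-0.146, 0.989, -0.001, 0.001]
ft_force: [-0.5, 0.9, 1.0]
grip_width: 0.0511
grasp_force: 0.0
```

```bash
python3 -c "
from k import *
pose()"
```

```text
[ 516.8 -184.8   19.7] ydir deg 106.76 z [ 2.5e-03 -8.0e-04 -1.0e+00] F [-0.5  0.9  1. ] T [-0.02 -0.05  0.02] 0.0511 0.0
```

Call:
{"name": "drive_tool", "arguments": {
  "increments": [
    [[-1.2,0,-9],[0,0,0],0.6],
    [[0,0,-6],[0,0,0],0.6],
    [[0,0,0],[0,0,0],0.6],
    [[0,0,0],[0,0,0],0.6],
    [[0,0,0],[0,0,0],0.3],
    [[0,0,0],[0,0,0],0],
    [[0,0,0],[0,0,0],0],
    [[0,0,0],[0,0,0],0]
  ]
}}

```text
clock: 11.37
eef_pos: [0.5145, -0.1854, 0.0038]
tool_rot: [-0.145, 0.989, -0.0, 0.0]
ft_force: [-0.1, -1.2, 2.8]
grip_width: 0.0109
grasp_force: 59.6
```

Call:
{"name": "drive_tool", "arguments": {
  "increments": [
    [[0,0,0],[0,0,0],0],
    [[0,0,0],[0,0,0],0],
    [[0,0,0],[0,0,0],0]
  ]
}}

```text
clock: 11.62
eef_pos: [0.5145, -0.1854, 0.0038]
tool_rot: [-0.145, 0.989, -0.0, 0.0]
ft_force: [-0.2, -1.4, 4.0]
grip_width: 0.0105
grasp_force: 59.6
```

```bash
python3 -c "
from k import *
pose()"
```

```text
[ 514.5 -185.4    3.8] ydir deg 106.69 z [ 9.e-04 -8.e-04 -1.e+00] F [-0.2 -1.4  4. ] T [-0.3   0.15  0.11] 0.0105 59.6
```

Call:
{"name": "drive_tool", "arguments": {
  "increments": [
    [[0,0,6],[0,0,0],0],
    [[0,0,15],[0,0,0],0],
    [[0,0,20],[0,0,0],0],
    [[0,0,25],[0,0,0],0],
    [[0,0,25],[0,0,0],0],
    [[0,0,15],[0,0,0],0],
    [[0,0,0],[0,0,0],0],
    [[0,0,0],[0,0,0],0]
  ]
}}

```text
clock: 12.28
eef_pos: [0.5136, -0.1845, 0.1087]
tool_rot: [-0.145, 0.989, 0.0, -0.0]
ft_force: [0.3, -0.6, -7.3]
grip_width: 0.0103
grasp_force: 59.1
```

```bash
python3 - <<'E'
from k import *
pose();c=camera("scene")
cv2.imwrite("pics/s5.png",cv2.resize(c["image"][130:310,160:400,::-1],(800,600),interpolation=cv2.INTER_CUBIC))
E
```

```text
[ 513.6 -184.5  108.7] ydir deg 106.71 z [-8.e-04  7.e-04 -1.e+00] F [ 0.3 -0.6 -7.3] T [-0.02  0.02  0.02] 0.0103 59.1
```

View pics/s5.png

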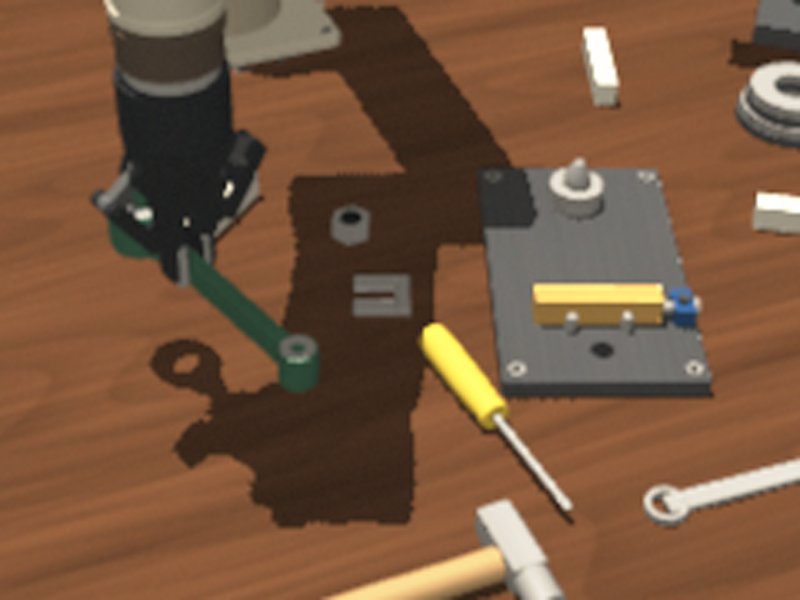

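The lever is held level, eye at (298,362), and the bar is still home at (598,305). Now I carry it over the fixture.

Call:
{"name": "drive_tool", "arguments": {
  "increments": [
    [[-1,15,0],[0,0,-2],0],
    [[-2,25,0],[0,0,-3],0],
    [[-3,30,0],[0,0,-4],0],
    [[-3,30,0],[0,0,-4],0],
    [[-3,30,0],[0,0,-4],0],
    [[-3,30,0],[0,0,-4],0],
    [[-3,30,0],[0,0,-4],0],
    [[-3,30,0],[0,0,-4],0]
  ]
}}

```text
clock: 13.0
eef_pos: [0.4905, 0.0363, 0.1067]
tool_rot: [0.109, 0.994, -0.0, -0.003]
ft_force: [0.4, -0.6, -6.7]
grip_width: 0.0108
grasp_force: 59.2
```

Call:
{"name": "drive_tool", "arguments": {
  "increments": [
    [[-3,30,0],[0,0,-4],0],
    [[-2,30,0],[0,0,-3],0],
    [[-1,30,0],[0,0,-2],0],
    [[-1,20,0],[0,0,0],0],
    [[0,10,0],[0,0,0],0],
    [[0,3,-4],[0,0,0],0],
    [[0,0,0],[0,0,0],0],
    [[0,0,0],[0,0,0],0]
  ]
}}

```text
clock: 13.67
eef_pos: [0.4849, 0.1567, 0.1038]
tool_rot: [0.185, 0.983, -0.001, -0.001]
ft_force: [0.8, -0.5, -6.5]
grip_width: 0.0109
grasp_force: 59.2
```

Call:
{"name": "drive_tool", "arguments": {
  "increments": [
    [[0,0,0],[0,0,0],0],
    [[0,0,0],[0,0,0],0]
  ]
}}

```text
clock: 13.83
eef_pos: [0.4861, 0.1567, 0.1051]
tool_rot: [0.186, 0.983, -0.0, -0.0]
ft_force: [-0.4, -0.3, -7.4]
grip_width: 0.0107
grasp_force: 59.2
```

```bash
python3 -c "
from k import *
pose()"
```

```text
[486.1 156.7 105.1] ydir deg 68.59 z [-6.e-04 -5.e-04 -1.e+00] F [-0.4 -0.3 -7.4] T [0.01 0.01 0.04] 0.0107 59.2
```

Correct the rest: (-0.5, +2, -3), then measure the lever in the pictures.

Call:
{"name": "drive_tool", "arguments": {
  "increments": [
    [[-0.5,2,-3],[0,0,0],0],
    [[0,0,0],[0,0,0],0],
    [[0,0,0],[0,0,0],0],
    [[0,0,0],[0,0,0],0]
  ]
}}

```text
clock: 14.17
eef_pos: [0.4856, 0.1598, 0.1023]
tool_rot: [0.185, 0.983, -0.0, 0.0]
ft_force: [0.2, -1.2, -6.2]
grip_width: 0.0107
grasp_force: 59.3
```

```bash
python3 - <<'E'
from k import *
pose();T=camera("top");S=camera("scene");R=rot(-.371)
cv2.imwrite("pics/t6.png",cv2.resize(T["image"][130:270,160:340,::-1],(800,622)[:2] and (770,599),interpolation=cv2.INTER_CUBIC))
cv2.imwrite("pics/s6.png",cv2.resize(S["image"][120:270,270:450,::-1],(718,599),interpolation=cv2.INTER_CUBIC))
for n,c,O in(("T",T,(429.7,180.4)),("S",S,(428.1,182.4))):
    for k,p,z in(("boss",(0,0),.098+.036),("eye",(190,0),.098+.028),("spigot",(0,0),.058)):
        e=proj(c,np.r_[(np.array(O)+R@p)/1000,z]);print(n,k,"expected",e.round(1))
        if k!="spigot":
            b=16 if k=="boss" else 10
            try:
                m,r,A=blob(c,tuple(np.r_[e-b,e+b].astype(int)),lambda h:(h[...,2]>110)&(h[...,1]<70));print("  seen",m.round(1),round(A),((ray(c,*m,z)[:2]*1000-O)@R).round(1))
            except ValueError:print("  none")
E
```

```text
[485.6 159.8 102.3] ydir deg 68.68 z [ 0. -0. -1.] F [ 0.2 -1.2 -6.2] T [-0.01  0.01  0.01] 0.0107 59.3
T boss expected [207.5 235.6]
  seen [196.1 235.8] 347 [-10.2  24.4]
T eye expected [238.8 160.7]
  seen [237.7 161.1] 116 [188.   2.]
T spigot expected [214.1 236. ]
S boss expected [335.5 155.2]
  seen [320.3 145.9] 5 [-47.3 -36.9]
S eye expected [344.9 201. ]
  seen [345.6 200.7] 67 [188.8   1.8]
S spigot expected [332.9 177.9]
```

View pics/t6.png

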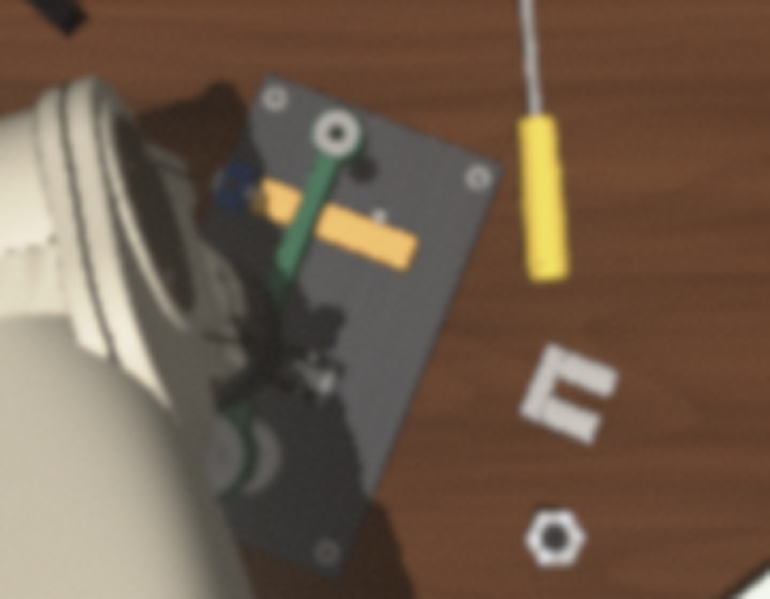

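View pics/s6.png

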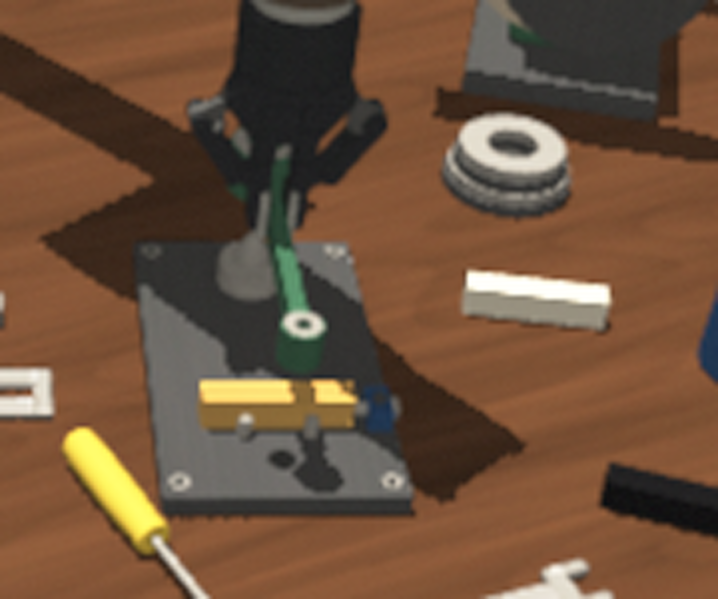

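The eye is at (337,132) in the top crop, about 2 mm off over the hole in both cameras. The boss is mostly hidden by the arm, at (225,455). I make a small correction and check the arm's centre line for yaw.

Call:
{"name": "drive_tool", "arguments": {
  "increments": [
    [[0.7,-1.9,0],[0,0,0],0],
    [[0,0,0],[0,0,0],0],
    [[0,0,0],[0,0,0],0],
    [[0,0,0],[0,0,0],0],
    [[0,0,0],[0,0,0],0],
    [[0,0,0],[0,0,0],0]
  ]
}}

```text
clock: 14.77
eef_pos: [0.4863, 0.1582, 0.1023]
tool_rot: [0.185, 0.983, -0.0, -0.0]
ft_force: [-0.6, 0.6, -6.3]
grip_width: 0.0107
grasp_force: 59.3
```

```bash
python3 - <<'E'
from k import *
pose();T=camera("top");S=camera("scene");R=rot(-.371);bar(T)
for n,c,O in(("T",T,(429.7,180.4)),("S",S,(428.1,182.4))):
    W=lambda p,z:np.r_[(np.array(O)+R@p)/1000,z]
    e=proj(c,W((190,0),.126));m,r,A=blob(c,tuple(np.r_[e-10,e+10].astype(int)),lambda h:(h[...,2]>110)&(h[...,1]<70))
    print(n,"eye",((ray(c,*m,.126)[:2]*1000-O)@R).round(1))
    h=cv2.cvtColor(c["image"],cv2.COLOR_RGB2HSV);g=(h[...,0]>45)&(h[...,0]<90)&(h[...,1]>70)&(h[...,2]>60)
    ys,xs=np.nonzero(g);F=np.array([(ray(c,x,y,.124)[:2]*1000-O)@R for x,y in zip(xs,ys)])
    k=(F[:,0]>100)&(F[:,0]<165)&(abs(F[:,1])<12)
    if k.sum()>20:print(k.sum(),"arm line y at x=0,62,190",np.polyval(np.polyfit(F[k,0],F[k,1],1),[0,62,190]).round(1))
E
```

```text
[486.3 158.2 102.3] ydir deg 68.7 z [-0. -0. -1.] F [-0.6  0.6 -6.3] T [0.03 0.02 0.01] 0.0107 59.3
bar area 150.6 centre [150.4 -21.9] corners [[141.0, 5.7], [160.2, 5.9], [160.2, -49.2], [141.0, -49.4]]
T eye [189.9   0.5]
83 arm line y at x=0,62,190 [ 1.  -0.1 -2.2]
S eye [190.2   0.3]
94 arm line y at x=0,62,190 [-1.1 -1.2 -1.2]
```

```bash
python3 -c "
from workcell import *
print(job_done())"
```

```text
the job is handed in; nothing more can be done
None
```

I handed the job in at about 15 s. The bar measured home against both pins and the end stop screw. The lever is held level with its underside about 40 mm above the spigot tip. The eye is within about 0.5 mm of the drill hole in both cameras. The arm hides the boss, so its centring rests on the grip geometry and the eye reading.

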